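Drop the connector housings from the right kitting chute

TASK

Two alike drop-bottom chutes stand on the bench: one is loaded with two rectangular connector housings, the other with round sleeves. Pull out the latch knob of the chute with the rectangular housings, straight away from its hopper, so that the hinged floor drops and both housings fall into the tray at its foot. Leave the other chute's latch alone.

Things in the scene. Friction and masses are not known exactly. Their poses are not given: they have to be found in the camera images.
- housing_chute: Fixed chute with the rectangular housings, left or right of the other, turned up to 20 deg: a blue frame 182 mm wide across y carries a grey open hopper (inside 100 x 110 mm, rim 235 mm high), its floor hinged at the back (+x). Catch tray at its foot: inside x -101 to 71, y -68 to 68 mm, walls 55 mm high. Origin on the bench under the hopper's centre, z up, -x to the front, where the knob is.
- housing_knob (a point): Mid height of that chute's black knob, 26 mm across, 32 mm tall, on a 12 mm upright post 105 mm in front of the chute's origin; centre 268 mm above the bench, free all round. Axes as the chute's. Pulled along -x it slides 35 mm to a stop with 2 to 3 N, no spring, stays put. After about 12 mm the hinged floor lets go, falls open by itself and stays open.
- housing_1: Black rectangular connector housing, 60 x 36 x 30 mm (x, y, z), about 90 g, with a grey pin face on top; origin at its centre. It lies loose on the hopper's floor, its centre 189 mm above the bench.
- housing_2: The second housing, the same as housing_1, beside it in the same hopper.
- sleeve_knob (a point): The knob of the other chute, alike in every way but loaded with three upright black round sleeves (30 mm across, 34 mm tall): the point on the knob's axis at mid height (268 mm above the bench), axes as its own chute's. It must stay where it is.
Mind the look-alikes: they are no part of the job. What is shaped like the housing_1 but orange is not meant.

How it is judged:
At the end, for the whole second after the job is handed in: Both housings lie at rest (slower than 30 mm/s) in the catch tray of their own chute, their centres within the tray's walls and below 55 mm (x of housing_1 in the frame of housing_chute between -0.101 and 0.071 m and y of housing_1 in the frame of housing_chute between -0.068 and 0.068 m and z of each of housing_1, housing_2 in the frame of housing_chute below 0.055 m and linear speed of each of housing_1, housing_2 below 0.03 m/s and x of housing_2 in the frame of housing_chute between -0.101 and 0.071 m and y of housing_2 in the frame of housing_chute between -0.068 and 0.068 m); the robot touches nothing.
It fails at once if the latch knob of the chute with the sleeves is moved by more than 8 mm (distance of sleeve_knob from where it was at the start of the episode above 0.008 m).
It also fails if it takes over 29 s, if anything falls off the work surface, if the arm or the gripper's body presses on something with over 40 N, if the wrist force passes 120 N, or if a joint passes its speed limit or range.

ROBOT

A 7-joint arm with a two-finger parallel gripper is mounted at the origin on the work surface. World frame = base frame: x ahead of the robot, y to its left, z up, the work surface at z = 0. Lengths are in m, angles in rad, forces in N, time in s.
With the tool pointing down it reaches from about 0.425 to 0.875 m from the base axis. Payload 4.7 kg.
Tool frame: the origin (TCP) lies between the finger pads; the fingertips stand 25 mm ahead of it and the grasp point (between the pads) lies 6 mm ahead of it; z points along the fingers, y is the direction in which the jaws open and shut (so a half turn about z gives the same grasp; the last joint's range is limited). The gripper opens to 87 mm and grips with 3 to 60 N. Pads are 19 mm wide; open, the fingers measure 117 mm over their backs; the gripper's body (75 mm by 190 mm) begins 51 mm behind the grasp point.
Start: joints at [-1.302, 0.321, -0.07, 1.45, 0.023, 1.371, -0.057], TCP at [0.164, 0.629, 0.248] pointing down, gripper open.
Joint ranges: [-2.86, 2.86], [-0.3, 2.09], [-1.38, 1.24], [0.06, 2.45], [-1.56, 4.7], [0.09, 2.05], [-2.69, 2.69]. Speed limits (rad/s): [2.57, 2.57, 3.14, 3.14, 3.14, 3.14, 3.14].

INTERFACE

Orientations are given as a rotation vector (axis times angle).
In Python, from bench import * gives the robot as it stands.
- The arm moves only by the tool send_rows, never from a script. Its arguments are lists of equal length, an entry for each row: "rotation": the turn, a rotation vector about the tool's x, y, z in degrees, a list of three; "slide": the shift along the tool's x, y, z in mm, a list of three; "fingers": the gripper command: -1 is fully open, 1 is shut, values between are in proportion. In form: {"rotation": [[wx, wy, wz], ...], "slide": [[tx, ty, tz], ...], "fingers": [fingers, ...]}. A call has 1 to 12 rows; each row is the pose to reach, as a shift and turn from the pose commanded when the call began, along the tool's axes at that moment; what a row does not reach only later rows make up. A row lasts 1/10 s, in which the tool goes at most 50 mm and 8.59 degrees, less where a joint would pass 70% of its speed; a pose out of reach is approached as far as the arm can. A call with a gripper value outside its range is refused whole. The fingers move at their own pace and stop on an object; "force" is the grip in N (left out, the last holds). Time passes only in rows, so rows that repeat a pose let the fingers close. It gives the time, the measured TCP pose, the force and the opening at its end, in the units of the state.
- get_state(): the state, without advancing time (a new reading comes with each control period).
- get_image(name): name is "scene" or "top"; returns the picture (420x560x3 uint8, red, green, blue); there is no depth.
- camera_model(name): a dict with "intrinsics" (3x3 intrinsics, pixels), "rvec" (rotation vector, rad) and "tvec" (3), from world to camera coordinates, as OpenCV has them. Camera axes: x right, y down, z forward; pixel columns grow to the right and rows downward; lengths in m; the calibration is good to about 2 mm. A picture is of the moment at which its call begins. camera_model takes no time and is no camera call.
- close_job(): hands the job in, once; it reports no verdict.
The state is a dict: "time": time; "joint_positions": joint angles; "qd": joint speeds; "joint_torque": joint torques, N m; "position": TCP position; "tool_rot": TCP orientation; "ft_force": force on the tool from outside, world axes, zero at the start; "torque": the same for the moment, N m; "grip_width": opening from 0.0 (shut) to 1.0 (fully open).
Only numpy, scipy, OpenCV 4.12 (cv2) and the standard library are available. Lean on these libraries where they do the work, as an engineer would, in place of code of your own. Each camera call takes 0.05 s, during which the arm holds its last target.

## Working session

There is one attempt and no reset: what is moved stays moved. The work goes in short steps, Python scripts to look and compute and a tool call to move; the robot and the scene stay as the last step left them, time stands still between calls to the robot, and variables do not carry over. Pictures are saved under pics/ and viewed, and the job is handed in when it is done.

Besides the shell and the picture viewer there is one more tool, called after ">>>" as name(argument=value, ...) on one line, values as JSON. send_rows: Moves the arm, as the interface text tells. Its arguments: {"type":"object","properties":{"rotation":{"type":"array"},"slide":{"type":"array"},"fingers":{"type":"array"},"force":{"type":"number"}},"required":["rotation","slide","fingers"]}

```bash
mkdir -p pics; python3 - <<'E'
from bench import *
import cv2
s=get_state();print(s)
for n in("scene","top"):
    im=get_image(n);cv2.imwrite(f"pics/{n}0.png",im[:,:,::-1]);m=camera_model(n);print(m)
E
```

```text
{'time': 0.0, 'joint_positions': array([-1.3018681 ,  0.32182256, -0.07004214,  1.45168833,  0.02259535,
        1.37080445, -0.05691335]), 'qd': array([ 0.00191775, -0.00153442, -0.00083832,  0.00016703,  0.00093304,
        0.00104793,  0.00028905]), 'joint_torque': array([ 5.05238149e-04, -4.91290605e+01, -4.03340813e-01, -3.12524414e+01,
       -6.37893146e-02,  4.37620562e-02,  1.81438586e-04]), 'position': array([0.16379202, 0.62849259, 0.24645474]), 'tool_rot': array([-3.99220466e-01, -3.11598316e+00,  3.03413888e-03]), 'ft_force': array([-0.64901845,  0.26829268, -0.52524378]), 'torque': array([-0.01521294,  0.01055672, -0.020345  ]), 'grip_width': 0.9966076659821302}
{'intrinsics': array([[442.83231237,   0.        , 285.75045577],
       [  0.        , 442.83231237, 212.73278895],
       [  0.        ,   0.        ,   1.        ]]), 'rvec': array([ 1.77687162,  1.94515193, -0.64237539]), 'tvec': array([ 0.05824138, -0.38696336,  1.26475712])}
{'intrinsics': array([[522.03698482,   0.        , 282.64737313],
       [  0.        , 522.03698482, 205.27777194],
       [  0.        ,   0.        ,   1.        ]]), 'rvec': array([ 2.12882664, -2.12094472,  0.20342839]), 'tvec': array([-0.03369599,  0.60850898,  1.09309213])}
```

View pics/scene0.png

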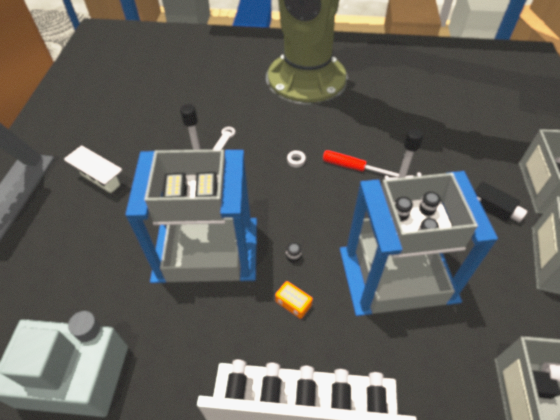

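View pics/top0.png

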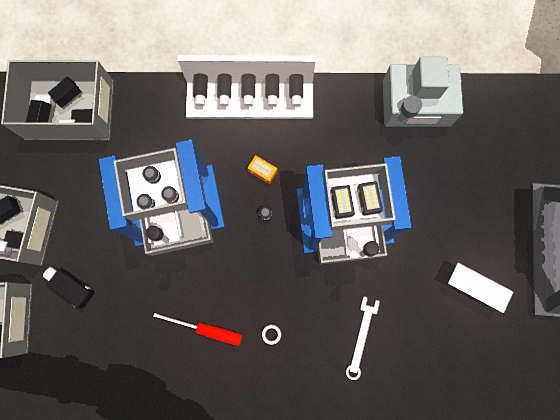

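Scene view: the rectangular housings are in the left chute (pixel ~187,185), with its knob at (189,115). Top view: the same chute is on the right, housings at (342,200) and (371,198), knob near (371,248). The sleeve chute is the other one, with its knob at (413,140) in scene and (154,233) in top. Next I measure the knob and the rim direction.

```bash
cat > h.py <<'E'
import numpy as np,cv2
from bench import camera_model
def cam(n):
    m=camera_model(n);R=cv2.Rodrigues(np.array(m["rvec"]))[0];return np.array(m["intrinsics"]),R,np.array(m["tvec"])
def plane(n,uv,z):
    K,R,t=cam(n);d=R.T@np.linalg.inv(K)@np.array([*uv,1.]);c=-R.T@t
    return c+d*(z-c[2])/d[2]
def tri(a,b):
    P=[np.c_[K@R,K@t] for K,R,t in(cam("scene"),cam("top"))]
    X=cv2.triangulatePoints(P[0],P[1],np.array(a,float).reshape(2,1),np.array(b,float).reshape(2,1))[:,0];return X[:3]/X[3]
def proj(n,p):
    K,R,t=cam(n);q=K@(R@np.array(p)+t);return q[:2]/q[2]
E
python3 - <<'E'
from h import *
s=cv2.imread("pics/scene0.png");t=cv2.imread("pics/top0.png")
for im,n,(x0,y0,x1,y1) in((s,"s",(120,90,260,290)),(t,"t",(290,140,420,280))):
    c=cv2.resize(im[y0:y1,x0:x1],None,fx=3.5 if n=="s" else 5,fy=3.5 if n=="s" else 5,interpolation=cv2.INTER_CUBIC)
    if c.shape[0]>600:c=c[:600]
    cv2.imwrite(f"pics/crop_{n}.png",c)
E
```

```text
(no output)
```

View pics/crop_s.png

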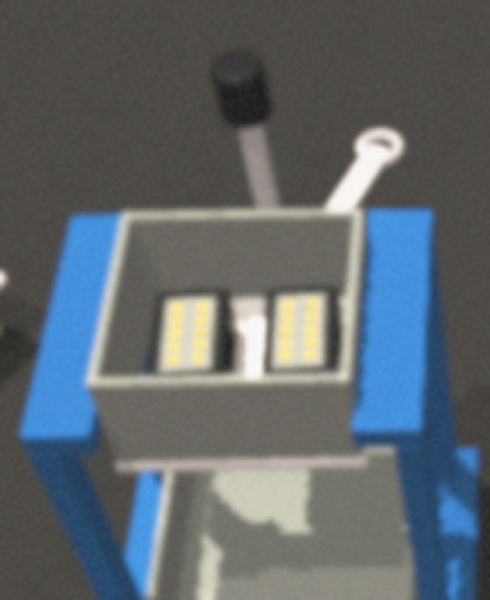

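View pics/crop_t.png

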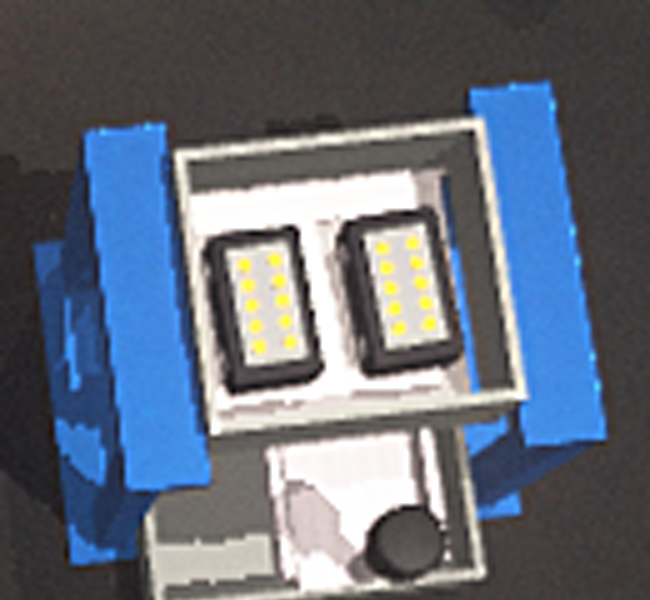

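```bash
python3 - <<'E'
from h import *
from scipy.spatial.transform import Rotation as Ro
C=[np.array(c)/5+[290,140] for c in((176,151),(484,119),(526,398),(211,435))]
P=[plane("top",c,.235) for c in C];print(np.round(P,4))
S=[np.array(c)/3.5+[120,90] for c in((362,212),(122,212),(90,385),(352,380))]# scene: front=-x is far
P2=[plane("scene",c,.235) for c in S];print("scene",np.round(P2,4))
for P in(P,):
    ctr=np.mean(P,0);y=(P[0]-P[1]+P[3]-P[2]);x=(P[0]-P[3]+P[1]-P[2])
    print(ctr,np.degrees(np.arctan2(-y[0],y[1])),np.degrees(np.arctan2(x[1],x[0])),np.linalg.norm(x)/2,np.linalg.norm(y)/2)
    a=(np.arctan2(-y[0],y[1])+np.arctan2(x[1],x[0]))/2
    print("knob pred",ctr[:2]-.105*np.array([np.cos(a),np.sin(a)]),np.degrees(a))
ctr2=np.mean(P2,0);print("ctr2",ctr2)
y=P2[0]-P2[1]+P2[3]-P2[2];print("yaw2",np.degrees(np.arctan2(-y[0],y[1])))
k=np.array([406,541])/5+[290,140]
print("knob top z.284",plane("top",k,.284),"scene mid",plane("scene",np.array((243,90))/3.5+[120,90],.268))
print("scene top",plane("scene",np.array((239,70))/3.5+[120,90],.284))
print("cam",[-cam(n)[1].T@cam(n)[2] for n in("scene","top")])
from bench import get_state
s=get_state();print(Ro.from_rotvec(s["tool_rot"]).as_matrix().round(3))
print("sleeve knob",plane("top",(154,233),.284))
E
```

```text
[[ 0.6424 -0.1107  0.235 ]
 [ 0.6554 -0.2271  0.235 ]
 [ 0.5488 -0.239   0.235 ]
 [ 0.5346 -0.1223  0.235 ]]
scene [[ 0.5372 -0.1186  0.235 ]
 [ 0.5481 -0.2361  0.235 ]
 [ 0.6556 -0.2217  0.235 ]
 [ 0.642  -0.1049  0.235 ]]
[ 0.5953158  -0.17476496  0.235     ] 6.662456416708488 6.27135282395046 0.10785454135502179 0.1173566581896498
knob pred [ 0.49098391 -0.18659104] 6.466904620329474
ctr2 [ 0.59572563 -0.1703239   0.235     ]
yaw2 5.9603063517377
knob top z.284 [ 0.49047946 -0.18460011  0.284     ] scene mid [ 0.49148736 -0.18250108  0.268     ]
scene top [ 0.4953332  -0.18082426  0.284     ]
cam [array([1.06706184, 0.03522949, 0.78286729]), array([ 0.39452807, -0.02760734,  1.18737292])]
[[-0.968  0.252 -0.   ]
 [ 0.252  0.968 -0.002]
 [-0.    -0.002 -1.   ]]
sleeve knob [0.51559598 0.19326821 0.284     ]
```

>>> send_rows(rotation=[[0, 0, 0], [0, 0, 0], [0, 0, 0], [0, 0, 0], [0, 0, 0], [0, 0, 0], [0, 0, 0], [0, 0, 0], [0, 0, 0], [0, 0, 0], [0, 0, 0], [0, 0, 0]], slide=[[0, 0, -50], [0, 0, -100], [0, 0, -150], [-20, -15, -175], [-60, -50, -175], [-98, -83, -175], [-136, -116, -175], [-174, -148, -175], [-212, -180, -175], [-250, -212, -175], [-288, -245, -175], [-320, -272, -175]], fingers=[-1, -1, -1, -1, -1, -1, -1, -1, -1, -1, -1, -1], force=25)

```text
time: 1.3
position: [0.406, 0.2825, 0.4224]
tool_rot: [0.401, 3.116, -0.0]
ft_force: [-0.4, 0.5, -0.4]
grip_width: 1.0
```

>>> send_rows(rotation=[[0, 0, -2], [0, 0, -4], [0, 0, -6], [0, 0, -8], [0, 0, -10], [0, 0, -12], [0, 0, -14], [0, 0, -16], [0, 0, -18], [0, 0, -20], [0, 0, -21], [0, 0, -21]], slide=[[-18, -39, 0], [-36, -78, 0], [-54, -117, 0], [-72, -156, 0], [-90, -195, 0], [-108, -234, 0], [-126, -273, 0], [-145, -312, 0], [-163, -351, 0], [-181, -390, 0], [-200, -430, 0], [-200, -430, 0]], fingers=[-1, -1, -1, -1, -1, -1, -1, -1, -1, -1, -1, -1])

```text
time: 2.5
position: [0.4888, -0.1883, 0.4223]
tool_rot: [0.158, -3.137, 0.006]
ft_force: [-0.7, -0.8, 0.2]
grip_width: 1.002
```

```bash
python3 - <<'E'
from h import *
from bench import *
from scipy.spatial.transform import Rotation as Ro
s=get_state();R=Ro.from_rotvec(s["tool_rot"]).as_matrix()
print(s["time"],s["position"],R.round(3),s["joint_positions"].round(2),s["ft_force"])
print("to knob tool mm",R.T@(np.array([.491,-.184,.274])-s["position"])*1000)
cv2.imwrite("pics/s1.png",get_image("scene")[:,:,::-1])
E
```

```text
2.5 [ 0.48876732 -0.18830756  0.42232132] [[-0.995 -0.101 -0.001]
 [-0.101  0.995 -0.004]
 [ 0.001 -0.004 -1.   ]] [-0.55  0.    0.88  1.47  0.    1.67  2.  ] [-0.73554975 -0.79711829  0.23135342]
to knob tool mm [ -2.81957633   4.61677436 148.30201806]
```

View pics/s1.png

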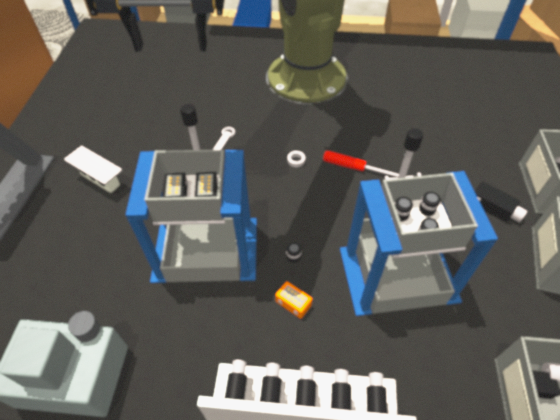

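Both fingers are above the scene's upper left, tips near (138,48) and (203,47). Both knobs are unmoved at (189,115) and (413,140). I'll go down in two stages.

>>> send_rows(rotation=[[0, 0, 0], [0, 0, 0], [0, 0, 0], [0, 0, 0], [0, 0, 0], [0, 0, 0]], slide=[[-1, 2, 25], [-3, 4, 50], [-3, 4, 75], [-3, 4, 95], [-3, 4, 95], [-3, 4, 95]], fingers=[-1, -1, -1, -1, -1, -1])

```text
time: 3.15
position: [0.4928, -0.1759, 0.3279]
tool_rot: [0.178, -3.136, -0.001]
ft_force: [0.2, 0.1, 0.6]
grip_width: 1.0
```

```bash
python3 - <<'E'
from h import *
from bench import *
from scipy.spatial.transform import Rotation as Ro
s=get_state();R=Ro.from_rotvec(s["tool_rot"]).as_matrix()
print(s["time"],s["position"],R.round(3))
print("to knob tool mm",R.T@(np.array([.491,-.184,.274])-s["position"])*1000)
im=get_image("scene")[:,:,::-1]
for dy in(-.0435,0,.0435): print(proj("scene",s["position"]+R@[0,dy,.025]))
cv2.imwrite("pics/s2.png",cv2.resize(im[20:200,100:300],None,fx=3.2,fy=3.2))
E
```

```text
3.15 [ 0.49282011 -0.17589407  0.32788153] [[-0.994 -0.113 -0.   ]
 [-0.113  0.994  0.001]
 [ 0.     0.001 -1.   ]]
to knob tool mm [ 2.72468347 -7.88053954 53.87682119]
[163.34603223 100.66709409]
[189.57097972 100.30257018]
[215.74681684  99.93872891]
```

View pics/s2.png

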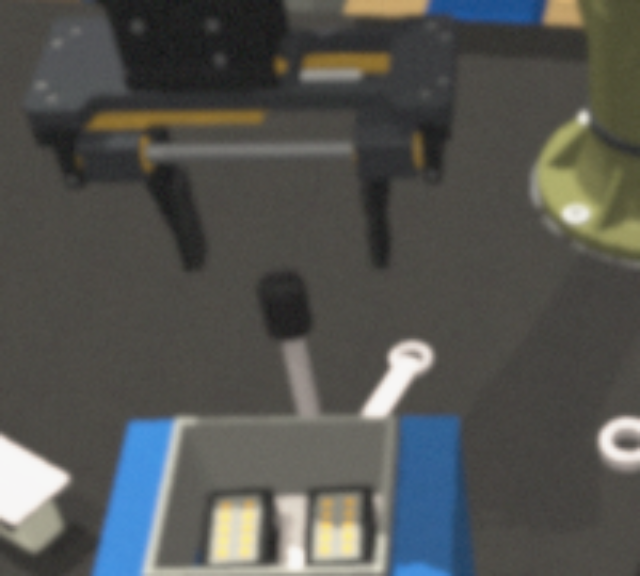

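The fingertips are at crop (192,268) and (380,265), which matches the projection. The knob is ~7 mm to the side once height is accounted for. I correct for that and go down.

>>> send_rows(rotation=[[0, 0, 0], [0, 0, 0], [0, 0, 0], [0, 0, 0], [0, 0, 0], [0, 0, 0], [0, 0, 0]], slide=[[1, -4, 0], [2, -7, 10], [2, -7, 25], [2, -7, 40], [2, -7, 54], [2, -7, 54], [2, -7, 54]], fingers=[-1, -1, -1, -1, -1, -1, -1])

```text
time: 3.9
position: [0.4913, -0.1841, 0.2731]
tool_rot: [0.175, -3.136, -0.0]
ft_force: [0.6, 0.5, 0.4]
grip_width: 1.004
```

```bash
python3 - <<'E'
from h import *
from bench import *
s=get_state()
print(s["time"],s["position"],s["ft_force"])
im=get_image("scene")[:,:,::-1]
cv2.imwrite("pics/s3.png",cv2.resize(im[20:200,100:300],None,fx=3.2,fy=3.2))
E
```

```text
3.9 [ 0.49126008 -0.18412178  0.27306808] [0.56457667 0.54320528 0.37228514]
```

View pics/s3.png

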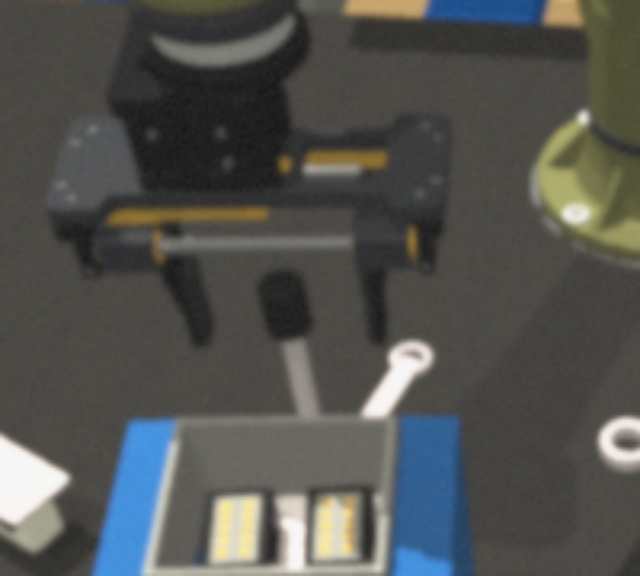

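The knob (285,305) sits between the fingers (200 and 377 at the tips). Closing now.

>>> send_rows(rotation=[[0, 0, 0], [0, 0, 0], [0, 0, 0], [0, 0, 0], [0, 0, 0], [0, 0, 0], [0, 0, 0], [0, 0, 0], [0, 0, 0], [0, 0, 0]], slide=[[0, 0, 0], [0, 0, 0], [0, 0, 0], [0, 0, 0], [0, 0, 0], [0, 0, 0], [0, 0, 0], [0, 0, 0], [0, 0, 0], [0, 0, 0]], fingers=[1, 1, 1, 1, 1, 1, 1, 1, 1, 1], force=25)

```text
time: 4.95
position: [0.4915, -0.1845, 0.2735]
tool_rot: [-0.175, 3.137, -0.001]
ft_force: [0.3, -1.9, -0.4]
grip_width: 0.289
```

The opening is about 25 mm, so the knob is held. Pulling along tool +x, which is the chute's -x.

>>> send_rows(rotation=[[0, 0, 0], [0, 0, 0], [0, 0, 0], [0, 0, 0], [0, 0, 0], [0, 0, 0], [0, 0, 0], [0, 0, 0], [0, 0, 0], [0, 0, 0]], slide=[[3, 0, 0], [7, 0, 0], [11, 0, 0], [15, 0, 0], [19, 0, 0], [23, 0, 0], [27, 0, 0], [29, 0, 0], [29, 0, 0], [29, 0, 0]], fingers=[1, 1, 1, 1, 1, 1, 1, 1, 1, 1])

```text
time: 5.95
position: [0.462, -0.1879, 0.2736]
tool_rot: [0.175, -3.135, 0.0]
ft_force: [-0.9, -3.5, 0.2]
grip_width: 0.293
```

```bash
python3 - <<'E'
from h import *
from bench import *
s=get_state()
print(s["time"],s["position"],s["ft_force"],s["grip_width"])
im=get_image("scene")[:,:,::-1]
cv2.imwrite("pics/s4.png",cv2.resize(im[60:300,100:300],None,fx=2.5,fy=2.5))
E
```

```text
5.95 [ 0.46197552 -0.18785814  0.2735565 ] [-0.9406834  -3.51728677  0.20394374] 0.29289508064474823
```

View pics/s4.png

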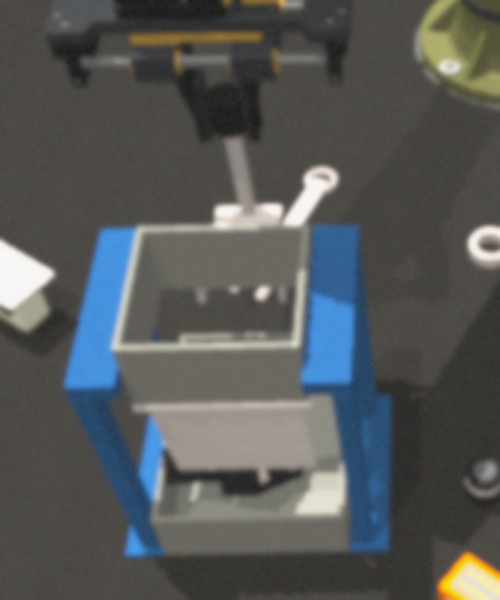

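The floor hangs open (crop 235,440), the hopper is empty and dark shapes lie in the tray (230,480). Next: release and rise.

>>> send_rows(rotation=[[0, 0, 0], [0, 0, 0], [0, 0, 0], [0, 0, 0], [0, 0, 0], [0, 0, 0], [0, 0, 0], [0, 0, 0], [0, 0, 0], [0, 0, 0], [0, 0, 0], [0, 0, 0]], slide=[[0, 0, 0], [0, 0, 0], [0, 0, 0], [0, 0, 0], [0, 0, 0], [0, 0, 0], [0, 0, -15], [0, 0, -40], [0, 0, -70], [0, 0, -100], [0, 0, -120], [0, 0, -120]], fingers=[-1, -1, -1, -1, -1, -1, -1, -1, -1, -1, -1, -1])

```text
time: 7.2
position: [0.4638, -0.1879, 0.3963]
tool_rot: [-0.175, 3.132, -0.001]
ft_force: [0.5, -0.2, 0.2]
grip_width: 0.997
```

```bash
python3 - <<'E'
from h import *
from bench import *
s=get_state()
print(s["time"],s["position"],s["ft_force"],s["grip_width"])
im=get_image("scene")[:,:,::-1];cv2.imwrite("pics/s5.png",im)
im=get_image("top")[:,:,::-1];cv2.imwrite("pics/t5.png",im)
E
```

```text
7.2 [ 0.46378556 -0.18794064  0.3962509 ] [ 0.49767414 -0.21823291  0.21519115] 0.9972166826222973
```

View pics/s5.png

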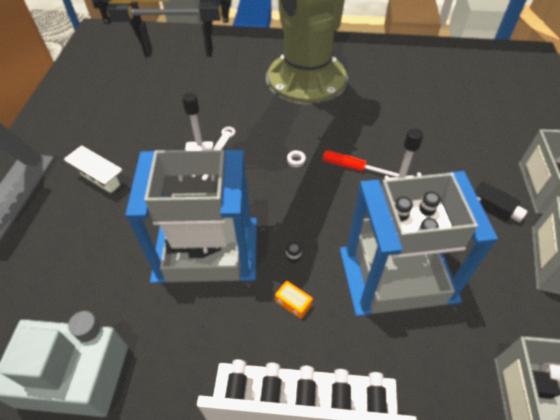

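View pics/t5.png

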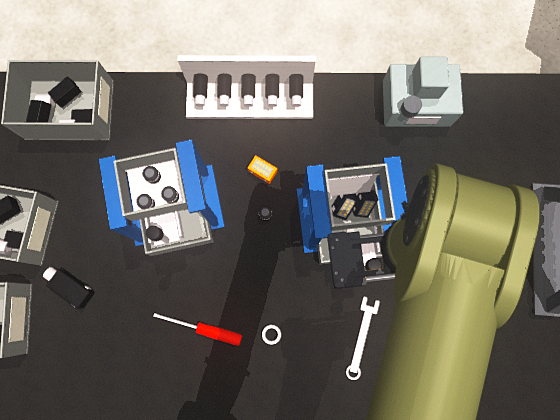

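The sleeve knob is unchanged at (413,140) in scene. In the top view both housings show through the empty hopper at (345,208) and (366,207). I'm zooming in to check that they lie low.

```bash
python3 - <<'E'
from h import *
t=cv2.imread("pics/t5.png");cv2.imwrite("pics/t5c.png",cv2.resize(t[150:270,290:420],None,fx=5,fy=5,interpolation=cv2.INTER_CUBIC))
s=cv2.imread("pics/s5.png");cv2.imwrite("pics/s5c.png",cv2.resize(s[140:290,120:265],None,fx=4,fy=4,interpolation=cv2.INTER_CUBIC))
a=np.radians(6.3);R=np.array([[np.cos(a),-np.sin(a)],[np.sin(a),np.cos(a)]])
for uv in((345,208),(366,207)):
  for z in(.02,.04,.055,.07):
    print(uv,z,R.T@(plane("top",uv,z)[:2]-[.5955,-.1725]))
E
```

```text
(345, 208) 0.02 [ 0.01426468 -0.00250827]
(345, 208) 0.04 [0.01087034 0.00037991]
(345, 208) 0.055 [0.00832458 0.00254605]
(345, 208) 0.07 [0.00577882 0.00471219]
(366, 207) 0.02 [ 0.01150635 -0.05035847]
(366, 207) 0.04 [ 0.00815927 -0.0466505 ]
(366, 207) 0.055 [ 0.00564895 -0.04386951]
(366, 207) 0.07 [ 0.00313864 -0.04108853]
```

View pics/t5c.png

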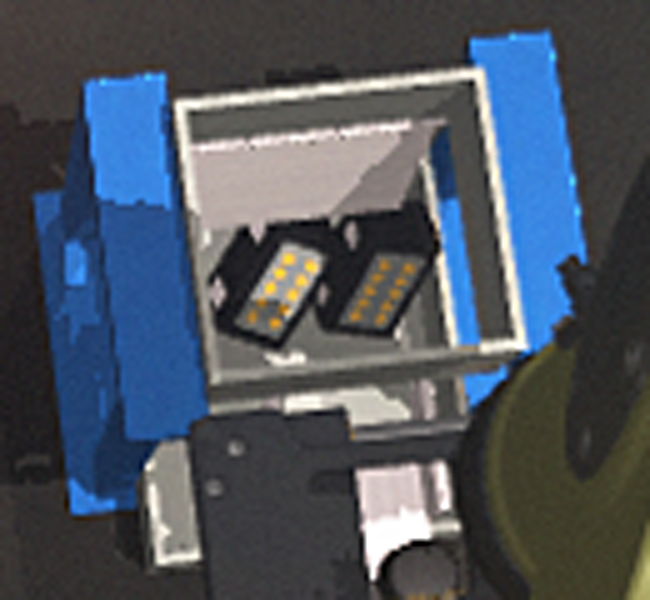

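View pics/s5c.png

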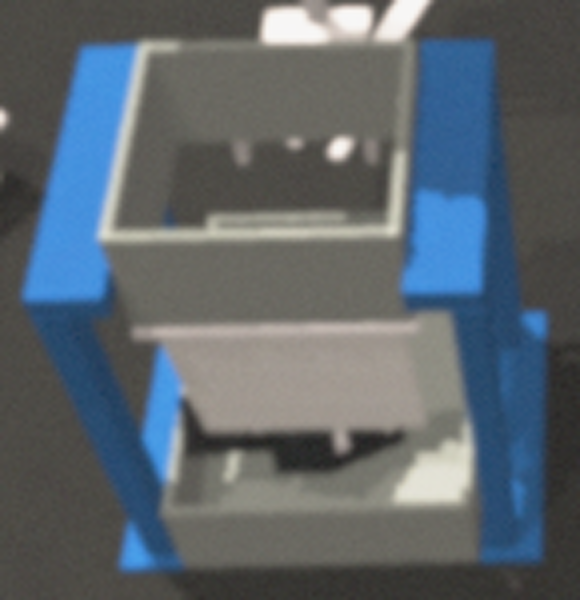

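Both housings look pitched, leaning inside the tray. I'm checking that they are at rest and how high they can be.

>>> send_rows(rotation=[[0, 0, 0], [0, 0, 0], [0, 0, 0], [0, 0, 0], [0, 0, 0], [0, 0, 0], [0, 0, 0], [0, 0, 0], [0, 0, 0], [0, 0, 0]], slide=[[0, 0, -30], [0, 30, -60], [0, 70, -60], [0, 110, -60], [0, 150, -60], [0, 190, -60], [0, 190, -60], [0, 190, -60], [0, 190, -60], [0, 190, -60]], fingers=[-1, -1, -1, -1, -1, -1, -1, -1, -1, -1])

```text
time: 8.3
position: [0.4415, -0.0002, 0.4532]
tool_rot: [0.171, -3.137, -0.0]
ft_force: [0.8, -0.2, -0.7]
grip_width: 0.999
```

```bash
python3 - <<'E'
from h import *
from bench import *
s=get_state()
print(s["time"],s["position"],s["ft_force"],s["grip_width"])
s=get_image("scene")[:,:,::-1];cv2.imwrite("pics/s6.png",s)
t=get_image("top")[:,:,::-1];cv2.imwrite("pics/t6.png",t)
g=lambda im:cv2.convertScaleAbs(im,alpha=1.6,beta=20)
cv2.imwrite("pics/t6c.png",cv2.resize(g(t[165:265,305:405]),None,fx=6,fy=6,interpolation=cv2.INTER_CUBIC))
cv2.imwrite("pics/s6c.png",cv2.resize(g(s[215:285,145:265]),None,fx=6,fy=6,interpolation=cv2.INTER_CUBIC))
o=cv2.imread("pics/t5.png")
print("housing diff", cv2.absdiff(o,t)[190:222,332:380].mean())
E
```

```text
8.3 [ 4.41507673e-01 -2.07703024e-04  4.53246704e-01] [ 0.80075611 -0.24613488 -0.72537332] 0.9987888046653932
housing diff 10.794487847222221
```

View pics/t6c.png

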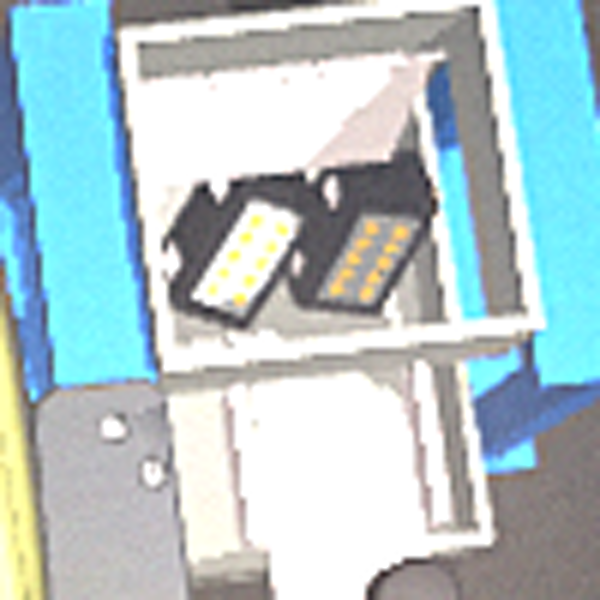

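View pics/s6c.png

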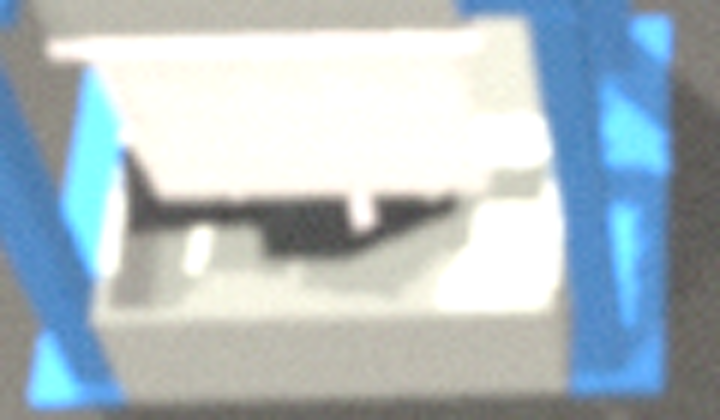

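View pics/t6.png

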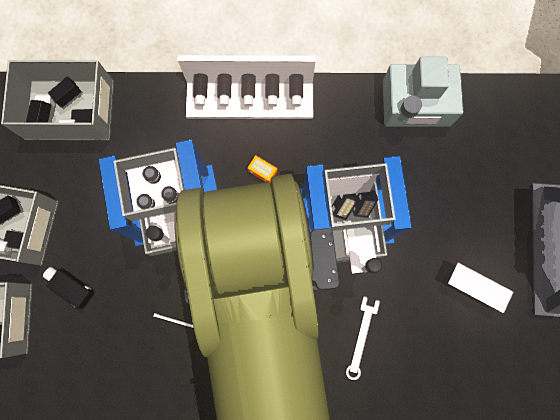

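```bash
python3 - <<'E'
from h import *
a=np.radians(6.3);R=np.array([[np.cos(a),-np.sin(a)],[np.sin(a),np.cos(a)]])
def ch(n,uv,z): return (R.T@(plane(n,uv,z)[:2]-[.5955,-.1735])).round(3)
S=lambda x,y:(x/6+145-.4,y/6+215-.4)
T=lambda x,y:(x/6+305-.4,y/6+165-.4)
for nm,n,uv in(("sc tri top","scene",S(125,150)),("sc tri bottom","scene",S(135,225)),("sc low corner","scene",S(330,258)),("sc right end","scene",S(455,205)),("flap bottom L","scene",S(155,195)),("flap bottom R","scene",S(490,190)),("tray rim backL","scene",S(92,318)),
 ("top R corner","top",T(437,195)),("top R uppercorner","top",T(415,155)),("R pin low","top",T(350,312)),("L pin low","top",T(240,325)),("L left","top",T(170,240)),("L face ctr","top",T(247,255)),("R face ctr","top",T(370,260))):
    print(nm,[(z,*ch(n,uv,z)) for z in(.0,.03,.055,.075)])
tab=(S(360,212),T(330,188))
print("tab tri",tri(*tab), "tab2",tri(S(200,250),T(330,188)))
E
```

```text
sc tri top [(0.0, np.float64(-0.026), np.float64(-0.085)), (0.03, np.float64(-0.006), np.float64(-0.076)), (0.055, np.float64(0.011), np.float64(-0.068)), (0.075, np.float64(0.024), np.float64(-0.062))]
sc tri bottom [(0.0, np.float64(0.005), np.float64(-0.077)), (0.03, np.float64(0.024), np.float64(-0.069)), (0.055, np.float64(0.04), np.float64(-0.061)), (0.075, np.float64(0.052), np.float64(-0.055))]
sc low corner [(0.0, np.float64(0.02), np.float64(-0.009)), (0.03, np.float64(0.038), np.float64(-0.003)), (0.055, np.float64(0.053), np.float64(0.002)), (0.075, np.float64(0.065), np.float64(0.007))]
sc right end [(0.0, np.float64(-0.001), np.float64(0.032)), (0.03, np.float64(0.018), np.float64(0.037)), (0.055, np.float64(0.034), np.float64(0.041)), (0.075, np.float64(0.047), np.float64(0.044))]
flap bottom L [(0.0, np.float64(-0.007), np.float64(-0.072)), (0.03, np.float64(0.012), np.float64(-0.063)), (0.055, np.float64(0.028), np.float64(-0.056)), (0.075, np.float64(0.041), np.float64(-0.05))]
flap bottom R [(0.0, np.float64(-0.007), np.float64(0.044)), (0.03, np.float64(0.013), np
[... 1103 characters left out ...]
8), np.float64(0.01))]
L left [(0.0, np.float64(0.029), np.float64(0.022)), (0.03, np.float64(0.023), np.float64(0.026)), (0.055, np.float64(0.019), np.float64(0.029)), (0.075, np.float64(0.015), np.float64(0.032))]
L face ctr [(0.0, np.float64(0.02), np.float64(-0.006)), (0.03, np.float64(0.015), np.float64(-0.002)), (0.055, np.float64(0.01), np.float64(0.002)), (0.075, np.float64(0.007), np.float64(0.005))]
R face ctr [(0.0, np.float64(0.013), np.float64(-0.053)), (0.03, np.float64(0.008), np.float64(-0.048)), (0.055, np.float64(0.004), np.float64(-0.043)), (0.075, np.float64(0.0), np.float64(-0.039))]
tab tri [ 0.62865934 -0.18485075  0.05194114] tab2 [ 0.63621714 -0.20887991  0.03388433]
```

```bash
python3 - <<'E'
from h import *
a=np.radians(6.3);R=np.array([[np.cos(a),-np.sin(a)],[np.sin(a),np.cos(a)]])
S=lambda x,y:np.array((x/6+145-.4,y/6+215-.4))
T=lambda x,y:np.array((x/6+305-.4,y/6+165-.4))
for sn,s in(("A",S(360,212)),("B",S(200,250))):
  for tn,t in(("L1",T(218,187)),("L2",T(171,262)),("R1",T(331,188)),("R2",T(296,263))):
    p=tri(s,t);print(sn,tn,(R.T@(p[:2]-[.5955,-.1735])).round(3),p[2].round(3),np.linalg.norm(proj("scene",p)-s).round(2),np.linalg.norm(proj("top",p)-t).round(2))
E
```

```text
A L1 [0.037 0.01 ] 0.056 0.47 0.29
A L2 [0.017 0.017] 0.025 6.24 4.05
A R1 [ 0.032 -0.015] 0.052 12.84 8.03
A R2 [ 0.011 -0.012] 0.017 7.12 4.57
B L1 [ 0.043 -0.013] 0.046 14.73 9.5
B L2 [ 0.024 -0.006] 0.018 21.41 14.19
B R1 [ 0.037 -0.04 ] 0.034 2.51 1.6
B R2 [ 0.017 -0.037] 0.001 8.14 5.34
```

```bash
python3 - <<'E'
from bench import *
s=get_state();print(s["time"],s["qd"].round(3),s["ft_force"]);print(close_job())
E
```

```text
8.4 [-0.003  0.001 -0.007 -0.003 -0.001  0.001 -0.002] [0.16769039 0.55279012 0.75026715]
the job is handed in; nothing more can be done
None
```

I pulled out the knob of the chute with the rectangular housings by about 29 mm. Its floor dropped open and both housings fell into its tray. I then let go, moved the arm clear and handed the job in at 8.4 s; no verdict was reported.

**Housings:** The last pictures show the hopper empty and both housings inside the tray. Their centres are at roughly x 0.01 m, with y about 0 for one and -0.045 m for the other, in the chute's frame. They had not moved between two pictures about 1 s apart.

**Least certain check:** The housings did not land flat. They lean on each other and on the tray's -y wall. A marker tab near the upper end of the left housing measured about 56 mm high, so I judge its centre to be around 35–45 mm, under the 55 mm limit. I inferred that height and did not measure it. The matching tab on the right housing came out at about 34 mm, but the two cameras disagreed there by about 2.5 pixels.

**Other chute:** The sleeve chute's knob stayed at the same pixel in the scene view after the pull, and the sleeves are still in their hopper.

**Forces:** The wrist force stayed below 4 N in every reading I took. The gripper was open and touching nothing at the end.

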